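# Tidy the reagent jars into one row on the riser shelf

## Robot

A 6-joint arm with a two-finger parallel gripper is mounted at the origin on the work surface. World frame = base frame: x ahead of the robot, y to its left, z up, the work surface at z = 0. Lengths are in mm, angles in rad, forces in N, time in s.
With the tool pointing down it reaches from about 375 to 750 mm from the base axis. Payload 9 kg.
Tool frame: the origin (TCP) lies between the finger pads; the fingertips stand 17 mm ahead of it and the grasp point (between the pads) lies 2 mm behind it; z points along the fingers, x is the direction in which the jaws open and shut, and the axes are right-handed (so a half turn about z gives the same grasp; the last joint's range is limited). The gripper opens to 85 mm and grips with 20 to 120 N. Pads are 22 mm wide; open, the fingers measure 114 mm over their backs; the gripper's body (76 mm by 85 mm) begins 54 mm behind the grasp point. The pads swing forward as they close: fully open they stand 13 mm farther back than shut.
Start: joints at [0.999, 0.104, 0.097, 1.564, 0, 1.353], TCP at [207.884, 562.867, 248.331] pointing down, gripper open.
Joint ranges: [-2.99, 2.99], [-0.84, 1.86], [-1.1, 1.16], [-1.84, 2.11], [-1.51, 1.56], [-3.14, 3.14]. Speed limits (rad/s): [2.22, 2.22, 2.57, 3.14, 3.14, 3.14].

## Interface

Orientations are given as a unit quaternion [x, y, z, w].
In Python, from workcell import robot gives the robot as it stands.
- The arm moves only by the tool drive_tool, never from a script. Its argument "targets" is a list of rows, each an object with "slide": the shift along the world's x, y, z in m, a list of three; "turn": the turn about the world's z in rad. In form: [{"slide": [dx, dy, dz], "turn": turn}, ...]. A call has exactly 5 rows; each row is the pose to reach, as a shift and turn from the pose commanded when the call began; what a row does not reach only later rows make up. A row lasts 1/12 s, in which the tool goes at most 41.7 mm and 7.16 degrees, less where a joint would pass 70% of its speed; a pose out of reach is approached as far as the arm can. A call with a gripper value outside its range is refused whole. "fingers" is the finger opening in m, from 0 to 0.0854, set as the call begins (left out, the last holds). The fingers move at their own pace and stop on an object; "force" is the grip in N (left out, the last holds). Time passes only in rows, so rows that repeat a pose let the fingers close, or fill a call up. It gives the time, the measured TCP pose, the force and the opening at its end, in the units of the state.
- robot.read_state(): the state, without advancing time (a new reading comes with each control period).
- robot.grab_frame(name): name is "scene" or "side" or "wrist"; returns a dict with "pixels" (420x560x3 uint8, red, green, blue), "fov_y" (degrees; the focal length in pixels is half the picture's height over the tangent of half this angle, whatever the lens; pixels are square), "cx", "cy" (the principal point, pixels), "rvec" (rotation vector, rad) and "tvec" (3), from world to camera coordinates, as OpenCV has them; the wrist camera has in their place "mount" (4x4, takes a point from camera to tool coordinates, whose origin is the TCP and whose axes are the tool frame's). Camera axes: x right, y down, z forward; pixel columns grow to the right and rows downward; lengths in mm; the calibration is good to about 2 mm. The wrist camera is an equidistant fisheye: a pixel r from the principal point sees the ray r / f radians off the axis. A picture is of the moment at which its call begins: read the wrist's pose just before it. There is no depth.
- robot.finish_job(): hands the job in, once; it reports no verdict.
Trained networks look in the newest picture that a camera, given by its name, has taken for a name from the list of things; names that differ only in an ending like _2 or _b are one class to them, and where a whole thing is asked for, a point or a joint stands for the part that bears it (a point fixed in the world has none). Each returns a list of dicts, best first, with "confidence" (0 to 1); they miss things now and then, are a little off and sometimes report something else, mostly with a low value. They report only what shows in the picture. A call takes as long as a camera call. They do not tell look-alikes from the thing itself.
- robot.spot_in(thing, camera): "centre" ([x, y, z] in mm, in world coordinates, good to about 4 mm: the middle of the surface that is visible of it).
The state is a dict: "time_s": time; "joints": joint angles; "qd": joint speeds; "joint_torque": joint torques, N m; "eef_pos": TCP position; "eef_rot": TCP orientation; "force": force on the tool from outside, world axes, zero at the start; "torque": the same for the moment, N m; "opening": opening from 0.0 (shut) to 1.0 (fully open).
Only numpy, scipy, OpenCV 4.12 (cv2) and the standard library are available. Lean on these libraries where they do the work, as an engineer would, in place of code of your own. Each camera call takes 0.05 s, during which the arm holds its last target.

## Task

Pick up the square jar left on the bench and set it down gently on the aluminium shelf, at the open (right-hand) end of the three jars already there. Slide the jars into one neat row: all four upright and square, their backs against the rear upstand, packed side by side without gaps up to the end plate on the left, the added jar last on the right. Push the three shelf jars along the shelf without lifting them, knock nothing over, and leave the round jar and everything else on the bench where they are.

Things in the scene. Friction and masses are not known exactly. Their poses are not given: they have to be found in the camera images.
- shelf: low fixed aluminium shelf, 150 mm deep (x) by 400 long (y), top surface 50 mm above the bench. Origin on the bench under its middle; x points away from the robot, y to its left, turned up to 0.16 rad. A rear upstand runs along the far edge, an end plate closes the left end; both rise 35 mm above the surface. Front edge (x = -76 mm) and right end (y = -200 mm) are open
- shelf_corner (a point): point on the shelf's surface in the far left corner, where the inner faces of the rear upstand and the end plate meet: x = +70, y = +195, z = +50 mm in the shelf's frame. The upstand's inner face is the plane x = +70 mm, the end plate's y = +195 mm
- jar_wide: closed white plastic jar, 60 mm deep (its x) by 76 mm wide (its y), 80 mm tall in all: flat-sided up to 52 mm, a round blue cap 40 mm across from 58 to 80 mm; origin at the centre of its underside, z up; 150 to 450 g; starts standing on the shelf, clear of the upstand, its depth across the shelf, turned up to 0.2 rad
- jar_mid: closed white plastic jar, 60 mm deep (its x) by 60 mm wide (its y), 80 mm tall in all: flat-sided up to 52 mm, a round blue cap 40 mm across from 58 to 80 mm; origin at the centre of its underside, z up; 150 to 450 g; starts standing on the shelf, clear of the upstand, its depth across the shelf, turned up to 0.2 rad
- jar_slim: closed white plastic jar, 60 mm deep (its x) by 50 mm wide (its y), 80 mm tall in all: flat-sided up to 52 mm, a round blue cap 40 mm across from 58 to 80 mm; origin at the centre of its underside, z up; 150 to 450 g; starts standing on the shelf, clear of the upstand, its depth across the shelf, turned up to 0.2 rad
- jar_bench: the jar to be added: square white plastic jar, 60 by 60 mm, 80 mm tall in all: flat-sided up to 52 mm, a round blue cap 40 mm across from 58 to 80 mm; origin at the centre of its underside, z up, x and y square to its sides; 150 to 400 g; starts standing on the bench, nearer the robot than the shelf, at the right or the left, turned up to 0.5 rad
- round_jar: bystander: a round white jar 62 mm across and 80 mm tall with the same blue cap, standing on the bench at the other side from jar_bench; origin at the centre of its underside
- beaker: bystander: glass beaker 60 mm across, 72 mm tall, on the bench in front of the shelf; origin at the centre of its underside
- wrench: bystander: open-ended wrench 150 mm long, lying on the bench in front of the shelf; origin at the middle of its underside
- cell: bystander: test cell of steel plates, 120 by 90 by 35 mm, lying on the bench left of the shelf; origin at the centre of its underside
- spare_cap: bystander: loose blue cap 40 mm across, 22 mm high, on the bench right of the shelf; origin at the centre of its underside
Things that resemble listed ones, but are neither listed nor needed, are in the scene too. What is shaped like the jar_slim but orange or yellow is not meant.

How it is judged (in metres and radians):
At the end, for the whole second after the job is handed in: all four jars upright (0.08 rad), at rest on the shelf, square to it (0.1 rad), backs within 6 mm of the rear upstand; jar_bench last on the right; row packed to the end plate, gaps adding up to under 10 mm; the other three in any order (x of jar_wide in the frame of shelf between 0.034 and 0.046 m and z of jar_wide in the frame of shelf between 0.045 and 0.055 m and angle between each of jar_wide, jar_mid, jar_slim, jar_bench's own z axis and vertical below 0.08 rad and angle between the x axis of each of jar_wide, jar_slim and the x axis of shelf, either way round below 0.1 rad and linear speed of each of jar_wide, jar_mid, jar_slim, jar_bench below 0.02 m/s and y of jar_wide in the frame of shelf between 0.02 and 0.18 m and x of jar_mid in the frame of shelf between 0.034 and 0.046 m and z of jar_mid in the frame of shelf between 0.045 and 0.055 m and (angle between the x axis of jar_mid and the x axis of shelf, either way round below 0.1 rad or angle between the y axis of jar_mid and the x axis of shelf, either way round below 0.1 rad) and y of jar_mid in the frame of shelf between 0.02 and 0.18 m and x of jar_slim in the frame of shelf between 0.034 and 0.046 m and z of jar_slim in the frame of shelf between 0.045 and 0.055 m and y of jar_slim in the frame of shelf between 0.02 and 0.18 m and x of jar_bench in the frame of shelf between 0.034 and 0.046 m and z of jar_bench in the frame of shelf between 0.045 and 0.055 m and (angle between the x axis of jar_bench and the x axis of shelf, either way round below 0.1 rad or angle between the y axis of jar_bench and the x axis of shelf, either way round below 0.1 rad) and y of jar_bench in the frame of shelf between -0.031 and 0 m); the robot touches nothing.
It fails at once if a jar that started on the shelf is lifted off it (height (world z) of any of jar_wide, jar_mid, jar_slim above 0.065 m).
It fails at once if a square jar is knocked over (angle between any of jar_wide, jar_mid, jar_slim, jar_bench's own z axis and vertical above 0.5 rad).
It fails at once if jar_bench is dropped (falls faster than 0.6 m/s out of the fingers) (linear speed of jar_bench above 0.6 m/s and contact force between the fingers and jar_bench below 0.1 N).
It fails at once if a bystander is moved by more than 30 mm (distance of any of round_jar, beaker, wrench, cell, spare_cap from where it was at the start of the episode above 0.03 m).
It fails at once if a bystander is knocked over (angle between any of round_jar, beaker, wrench, cell, spare_cap's own z axis and vertical above 0.5 rad).
It also fails if it takes over 70 s, if anything falls off the work surface, if the arm or the gripper's body presses on something with over 40 N, if the wrist force passes 120 N, or if a joint passes its speed limit or range.

## Working session

There is one attempt and no reset: what is moved stays moved. The work goes in short steps, Python scripts to look and compute and a tool call to move; the robot and the scene stay as the last step left them, time stands still between calls to the robot, and variables do not carry over. Pictures are saved under pics/ and viewed, and the job is handed in when it is done.

Besides the shell and the picture viewer there is one more tool, called after "Emit:" in YAML: its name, and indented under it one key for each argument. drive_tool: Moves the arm, as the interface text tells. Its arguments: {"type":"object","properties":{"targets":{"type":"array","items":{"type":"object","properties":{"slide":{"type":"array","items":{"type":"number"}},"turn":{"type":"number"}}}},"fingers":{"type":"number"},"force":{"type":"number"}},"required":["targets"]}

```bash
mkdir -p pics; ls; cat > h.py <<'E'
import numpy as np, cv2
from scipy.spatial.transform import Rotation as R
from workcell import robot
def grab(n,fn=None):
    st=robot.read_state(); f=robot.grab_frame(n); f['st']=st
    if fn: cv2.imwrite('pics/'+fn,cv2.cvtColor(f['pixels'],cv2.COLOR_RGB2BGR))
    f['f']=f['pixels'].shape[0]/2/np.tan(np.radians(f['fov_y'])/2)
    return f
def proj(f,P):
    P=np.atleast_2d(P).astype(float)
    K=np.array([[f['f'],0,f['cx']],[0,f['f'],f['cy']],[0,0,1]])
    return cv2.projectPoints(P,np.array(f['rvec'],float),np.array(f['tvec'],float),K,None)[0][:,0]
def toz(f,uv,z):
    Rm=cv2.Rodrigues(np.array(f['rvec'],float))[0]; t=np.array(f['tvec'],float).ravel()
    c=-Rm.T@t
    out=[]
    for u,v in np.atleast_2d(uv):
        d=Rm.T@np.array([(u-f['cx'])/f['f'],(v-f['cy'])/f['f'],1]); out.append(c+d*(z-c[2])/d[2])
    return np.array(out)
E
python3 - <<'E'
from h import *
for n in('scene','side','wrist'):
    f=grab(n,n+'0.png'); print(n,f['fov_y'],f['cx'],f['cy'],{k:np.round(f[k],3).tolist() for k in('rvec','tvec','mount') if k in f})
    for t in ['shelf','jar_wide','jar_mid','jar_slim','jar_bench','round_jar','beaker','wrench','cell','spare_cap','shelf_corner']:
        try: print(t,[(np.round(d['centre']).tolist(),round(d['confidence'],2)) for d in robot.spot_in(t,n)])
        except Exception as e: print(t,e)
print(robot.read_state())
E
```

```text
pics
scene 47.885900263079776 278.67282038556584 209.89540866117315 {'rvec': [2.114, 1.545, -0.466], 'tvec': [-177.85, -416.584, 1483.994]}
shelf [([648.0, -49.0, 50.0], 0.82), ([381.0, -300.0, 54.0], 0.37)]
jar_wide [([645.0, 7.0, 106.0], 0.84)]
jar_mid [([647.0, 95.0, 100.0], 0.95)]
jar_slim [([630.0, -85.0, 103.0], 0.93), ([780.0, -46.0, 57.0], 0.82), ([467.0, -15.0, 52.0], 0.76), ([471.0, -196.0, 50.0], 0.56)]
jar_bench [([382.0, -297.0, 52.0], 0.89)]
round_jar [([378.0, 279.0, 53.0], 0.72)]
beaker [([372.0, -102.0, 50.0], 0.63)]
wrench []
cell [([521.0, 401.0, 33.0], 0.97), ([648.0, -48.0, 49.0], 0.47)]
spare_cap [([549.0, -388.0, 21.0], 0.65)]
shelf_corner [([645.0, -53.0, 56.0], 0.8)]
side 50.779246113064886 278.9889228892425 216.60869025485033 {'rvec': [2.068, -0.521, 0.325], 'tvec': [-471.222, 193.853, 830.877]}
shelf [([587.0, -137.0, 50.0], 0.9), ([602.0, -96.0, 98.0], 0.63), ([352.0, -320.0, 52.0], 0.19)]
jar_wide [([606.0, -4.0, 102.0], 0.67)]
jar_mid [([616.0, 87.0, 103.0], 0.71)]
jar_slim [([436.0, -211.0, 46.0], 0.88), ([602.0, -97.0, 99.0], 0.79), ([441.0, -26.0, 49.
[... 750 characters left out ...]
6)]
spare_cap []
shelf_corner []
{'time_s': 1.8, 'joints': array([9.99284173e-01, 1.04084253e-01, 9.72863904e-02, 1.56389273e+00,
       4.87583944e-06, 1.35310362e+00]), 'qd': array([ 0.00057182, -0.00072077,  0.00018593, -0.00048917, -0.00147136,
       -0.0016497 ]), 'joint_torque': array([ 9.07033518e-04, -5.56740546e+01,  5.03769565e+01,  3.07382888e-04,
       -1.17729260e-04, -1.35666284e-05]), 'eef_pos': array([207.89098892, 562.86308103, 248.33241507]), 'eef_rot': array([ 8.20513004e-01,  5.71627858e-01,  4.79510594e-05, -2.23918480e-05]), 'force': array([-0.57779066, -0.9921803 ,  0.12767129]), 'torque': array([-0.01392095,  0.02730187,  0.02006347]), 'opening': 0.9999543395724704}
```

View pics/scene0.png

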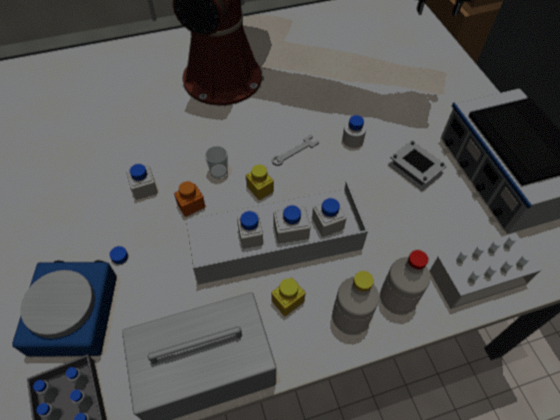

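View pics/side0.png

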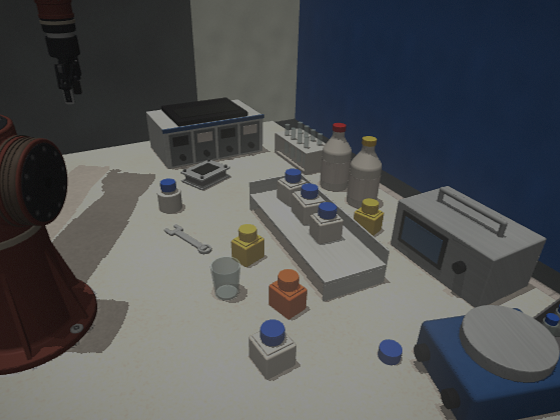

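```bash
python3 - <<'E'
import cv2
a=cv2.imread('pics/scene0.png'); b=cv2.imread('pics/side0.png')
cv2.imwrite('pics/c1.png',cv2.convertScaleAbs(cv2.resize(a[175:285,180:380],None,fx=4,fy=4,interpolation=cv2.INTER_CUBIC),alpha=1.3))
cv2.imwrite('pics/c2.png',cv2.convertScaleAbs(cv2.resize(b[160:295,240:395],None,fx=4,fy=4,interpolation=cv2.INTER_CUBIC),alpha=1.3))
c=cv2.resize(a[155:205,115:215],None,fx=5,fy=5,interpolation=cv2.INTER_CUBIC);d=cv2.resize(b[310:380,235:335],None,fx=5,fy=5,interpolation=cv2.INTER_CUBIC)
cv2.imwrite('pics/c3.png',cv2.vconcat([c,d]))
E
```

```text
(no output)
```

View pics/c1.png

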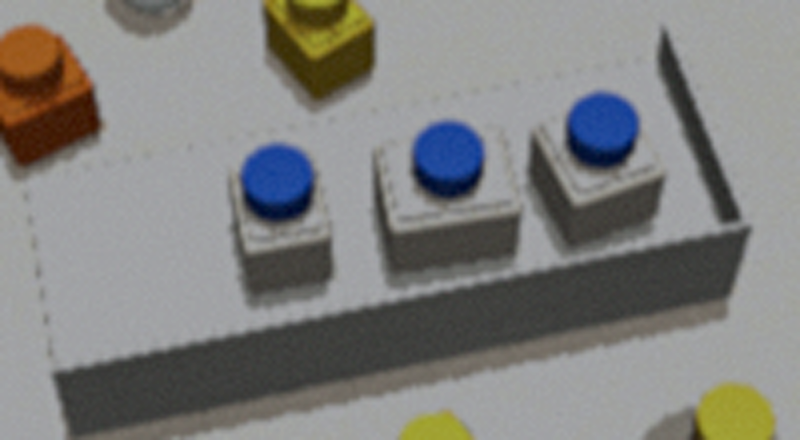

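View pics/c2.png

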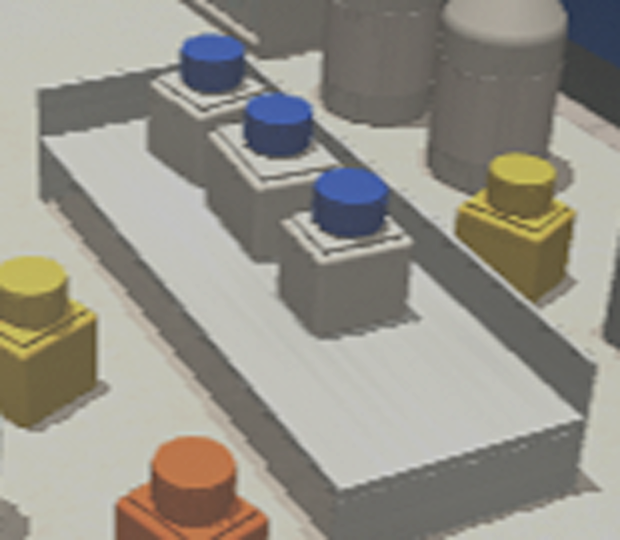

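View pics/c3.png

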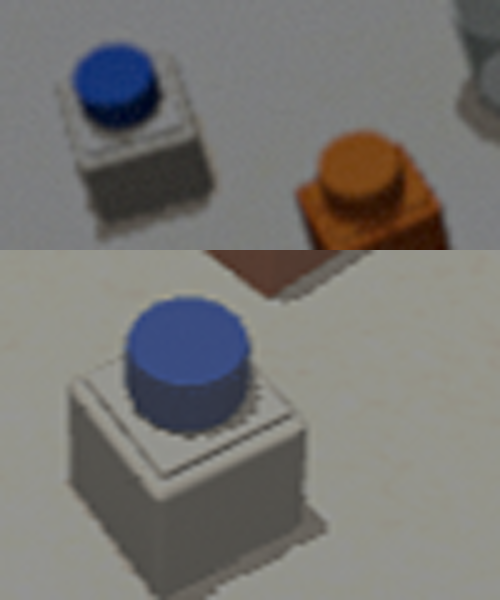

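```bash
cat > fit0.py <<'E'
from h import *
from scipy.optimize import least_squares
import pickle
S=dict(f=0);
def cam(fov,cx,cy,rv,tv): return dict(f=210/np.tan(np.radians(fov)/2),cx=cx,cy=cy,rvec=rv,tvec=tv)
sc=grab('scene'); sd=grab('side')
pickle.dump((dict((k,sc[k]) for k in('f','cx','cy','rvec','tvec')),dict((k,sd[k]) for k in('f','cx','cy','rvec','tvec'))),open('cams.pkl','wb'))
def c1(u,v):return (180+u/4,175+v/4)
def c2(u,v):return (240+u/4,160+v/4)
def c3(u,v):return (115+u/5,155+v/5)
def c4(u,v):return (235+u/5,310+v/5)
def fit(pts,x0):
    def w(p):
        c,s=np.cos(p[2]),np.sin(p[2]); Rm=np.array([[c,-s,0],[s,c,0],[0,0,1]])
        return Rm,np.array([p[0],p[1],0])
    def res(p):
        Rm,t=w(p); r=[]
        for cam,q,uv in pts: r.append(proj(cam,Rm@np.array(q,float)+t)[0]-uv)
        return np.array(r).ravel()
    s=least_squares(res,x0,loss='soft_l1'); return s.x,res(s.x).reshape(-1,2)
sh=[(sc,(76,-200,85),c1(55,372)),(sc,(76,-200,0),c1(68,435)),(sc,(76,200,85),c1(748,228)),(sc,(76,200,0),c1(727,298)),(sc,(-76,200,85),c1(663,30)),
(sd,(-76,-200,50),c2(338,492)),(sd,(76,-200,85),c2(595,367)),(sd,(70,-200,50),c2(580,420)),(sd,(-76,195,50),c2(40,137)),(sd,(-76,200,85),c2(38,90))]
p,r=fit(sh,[630,-40,0]);print('shelf',p.round(3));print(r.round(1).tolist())
shelf=p
def jar(n,b,w,z0,sp,d=60):
    h=w/2;k=d/2
    o=[]
    for camr,ix,iy,lvl,uv in sp:
        if lvl=='c': o.append((camr,(0,0,80+z0),uv))
        else: o.append((camr,(ix*k,iy*h,z0+lvl),uv))
    p,r=fit(o,b);print(n,p.round(3));print(r.round(1).tolist())
    c,s=np.cos(shelf[2]),np.sin(shelf[2]);d_=p[:2]-shelf[:2]
    print('   in shelf',round(c*d_[0]+s*d_[1],1),round(-s*d_[0]+c*d_[1],1),round(p[2]-shelf[2],3))
    return p
T=54
jar('slim',[630,-85,0],50,50,[(sc,1,-1,0,c1(250,290)),(sc,1,1,0,c1(332,278)),(sc,-1,-1,T,c1(232,170)),(sc,1,-1,T,c1(243,250)),(sc,1,1,T,c1(330,235)),(sc,0,0,'c',c1(277,173)),
 (sd,-1,-1,0,c2(325,338)),(sd,1,-1,0,c2(408,312)),(sd,-1,1,0,c2(280,290)),(sd,-1,-1,T,c2(320,262)),(sd,1,-1,T,c2(410,240)),(sd,0,0,'c',c2(350,189))])
jar('wide',[630,5,0],76,50,[(sc,1,-1,0,c1(393,270)),(sc,1,1,0,c1(515,250)),(sc,-1,-1,T,c1(377,143)),(sc,1,-1,T,c1(388,232)),(sc,1,1,T,c1(520,208)),(sc,0,0,'c',c1(449,149)),
 (sd,-1,-1,0,c2(268,258)),(sd,-1,1,0,c2(208,195)),(sd,-1,-1,T,c2(265,187)),(sd,0,0,'c',c2(278,111))])
jar('mid',[630,90,0],60,50,[(sc,1,-1,0,c1(575,243)),(sc,1,1,0,c1(657,215)),(sc,-1,-1,T,c1(533,127)),(sc,1,-1,T,c1(568,205)),(sc,1,1,T,c1(663,170)),(sc,0,0,'c',c1(603,121)),
 (sd,-1,-1,0,c2(200,188)),(sd,-1,1,0,c2(150,150)),(sd,0,0,'c',c2(212,52))])
jar('bench',[367,-308,0],60,0,[(sc,1,-1,0,c3(103,220)),(sc,1,1,0,c3(213,185)),(sc,1,-1,T,c3(85,165)),(sc,-1,-1,T,c3(60,85)),(sc,0,0,'c',c3(116,73)),
 (sd,-1,1,0,c4(70,235)),(sd,-1,-1,0,c4(160,347)),(sd,1,-1,0,c4(303,282)),(sd,-1,1,T,c4(70,135)),(sd,-1,-1,T,c4(160,247)),(sd,1,-1,T,c4(305,182)),(sd,0,0,'c',c4(187,91))])
E
python3 fit0.py
```

```text
shelf [ 6.10894e+02 -2.19690e+01 -7.80000e-02]
[[-2.9, -1.1], [-0.7, 0.2], [0.2, -1.0], [-0.2, -0.1], [0.8, -3.3], [-0.3, -0.5], [1.7, -1.4], [0.5, -0.2], [0.4, -0.4], [0.1, -1.3]]
slim [ 6.15048e+02 -7.93990e+01 -1.11000e-01]
[[-0.5, 1.5], [0.5, 0.8], [-1.5, -3.0], [-0.2, -0.6], [0.5, -0.7], [-0.2, -0.9], [-2.4, -0.2], [0.5, 0.9], [-1.1, 0.2], [0.6, -1.9], [2.4, -1.5], [0.9, -2.0]]
   in shelf 8.6 -56.9 -0.033
wide [ 6.30114e+02  1.41220e+01 -1.06000e-01]
[[-0.8, 2.2], [0.8, 1.6], [-2.0, -0.3], [0.6, -0.5], [1.0, -0.3], [-0.5, -0.2], [-2.1, 0.9], [-0.4, 1.4], [-0.1, -1.2], [1.6, -1.5]]
   in shelf 16.3 37.5 -0.028
mid [6.36984e+02 1.03069e+02 8.70000e-02]
[[-2.5, 2.2], [0.0, 0.8], [-1.4, -1.6], [1.2, -0.6], [1.4, -0.5], [-0.3, -0.7], [0.3, -0.1], [-0.4, -0.3], [1.3, -1.9]]
   in shelf 16.2 126.7 0.165
bench [ 3.58658e+02 -3.00063e+02  8.90000e-02]
[[-0.6, 0.8], [0.2, 0.6], [-2.3, -0.7], [-2.6, -2.2], [-1.9, -1.3], [-1.0, 0.1], [-0.3, 1.9], [0.7, -1.1], [-1.5, -2.2], [-0.0, -0.8], [1.7, -3.5], [0.3, -0.8]]
   in shelf -229.7 -296.9 0.167
```

Emit:
drive_tool:
  targets:
    - {"slide": [0.022, -0.033, 0.002], "turn": -0.12}
    - {"slide": [0.045, -0.066, 0.004], "turn": -0.24}
    - {"slide": [0.067, -0.1, 0.006], "turn": -0.36}
    - {"slide": [0.09, -0.133, 0.008], "turn": -0.48}
    - {"slide": [0.112, -0.166, 0.01], "turn": -0.6}
  fingers: 0.0854

```text
time_s: 2.32
eef_pos: [320.5, 395.3, 258.5]
eef_rot: [0.954, 0.301, 0.0, -0.0]
force: [1.5, 0.1, 0.2]
opening: 1.002
```

Emit:
drive_tool:
  targets:
    - {"slide": [0.022, -0.033, 0.0], "turn": -0.1}
    - {"slide": [0.045, -0.066, 0.0], "turn": -0.2}
    - {"slide": [0.067, -0.1, 0.0], "turn": -0.3}
    - {"slide": [0.09, -0.133, 0.0], "turn": -0.4}
    - {"slide": [0.112, -0.166, 0.0], "turn": -0.528}

```text
time_s: 2.73
eef_pos: [432.7, 229.1, 258.6]
eef_rot: [0.999, 0.044, 0.0, -0.0]
force: [0.7, 0.5, -0.0]
opening: 0.998
```

Emit:
drive_tool:
  targets:
    - {"slide": [0.022, -0.033, 0.0], "turn": 0}
    - {"slide": [0.045, -0.066, 0.0], "turn": 0}
    - {"slide": [0.05, -0.1, 0.0], "turn": 0}
    - {"slide": [0.05, -0.14, 0.0], "turn": 0}
    - {"slide": [0.05, -0.18, 0.0], "turn": 0}

```text
time_s: 3.15
eef_pos: [481.9, 49.1, 258.3]
eef_rot: [0.999, 0.046, 0.0, -0.0]
force: [0.5, -0.0, 0.2]
opening: 0.998
```

Emit:
drive_tool:
  targets:
    - {"slide": [0, -0.04, 0.0], "turn": 0}
    - {"slide": [-0.012, -0.078, -0.005], "turn": 0}
    - {"slide": [-0.025, -0.116, -0.01], "turn": 0}
    - {"slide": [-0.037, -0.154, -0.015], "turn": 0}
    - {"slide": [-0.05, -0.19, -0.02], "turn": 0}

```text
time_s: 3.57
eef_pos: [431.1, -141.0, 238.3]
eef_rot: [0.999, 0.046, 0.0, 0.0]
force: [0.7, 0.0, 0.2]
opening: 1.001
```

Emit:
drive_tool:
  targets:
    - {"slide": [-0.014, -0.032, -0.004], "turn": 0}
    - {"slide": [-0.028, -0.064, -0.008], "turn": 0}
    - {"slide": [-0.042, -0.096, -0.012], "turn": 0}
    - {"slide": [-0.056, -0.128, -0.016], "turn": 0}
    - {"slide": [-0.071, -0.159, -0.018], "turn": 0}

```text
time_s: 3.98
eef_pos: [359.8, -299.6, 220.0]
eef_rot: [0.999, 0.046, 0.0, 0.0]
force: [-0.0, -0.2, 0.4]
opening: 0.997
```

```bash
cat >> h.py <<'E'
def wpose(st):
    return R.from_quat(st['eef_rot']).as_matrix(), np.array(st['eef_pos'],float)
def wproj(f,P):
    Rt,t=wpose(f['st']); M=np.array(f['mount'],float)
    P=np.atleast_2d(P).astype(float); q=(P-t)@Rt; q=(q-M[:3,3])@M[:3,:3]
    r=np.hypot(q[:,0],q[:,1]); th=np.arctan2(r,q[:,2]); k=f['f']*th/np.maximum(r,1e-9)
    return np.c_[f['cx']+k*q[:,0],f['cy']+k*q[:,1]]
def wtoz(f,uv,z):
    Rt,t=wpose(f['st']); M=np.array(f['mount'],float); o=[]
    for u,v in np.atleast_2d(uv):
        du,dv=u-f['cx'],v-f['cy']; r=np.hypot(du,dv); th=r/f['f']
        d=np.array([np.sin(th)*du/r,np.sin(th)*dv/r,np.cos(th)]) if r>0 else np.array([0,0,1.])
        d=Rt@(M[:3,:3]@d); c=Rt@M[:3,3]+t
        o.append(c+d*(z-c[2])/d[2])
    return np.array(o)
def boxpts(x,y,th,w,d,z):
    c,s=np.cos(th),np.sin(th)
    return np.array([[x+c*a-s*b,y+s*a+c*b,z] for a,b in((d/2,w/2),(d/2,-w/2),(-d/2,-w/2),(-d/2,w/2))])
def ring(x,y,r,z): 
    a=np.linspace(0,2*np.pi,40); return np.c_[x+r*np.cos(a),y+r*np.sin(a),z+0*a]
def draw(img,pr,f,P,col,s=1,off=(0,0)):
    q=((pr(f,P)-off)*s).round().astype(np.int32); cv2.polylines(img,[q],True,col,1)
E
python3 - <<'E'
from h import *
import pickle
f=grab('wrist','w1.png'); print(f['st']['eef_pos'],f['f'])
pickle.dump(f,open('w1.pkl','wb'))
im=cv2.cvtColor(f['pixels'],cv2.COLOR_RGB2BGR)
for z in(0,52): draw(im,wproj,f,boxpts(358.7,-300,.089,60,60,z),(0,255,0))
draw(im,wproj,f,ring(358.7,-300,20,80),(0,0,255))
cv2.imwrite('pics/w1o.png',im)
E
```

```text
[ 359.83113335 -299.61060632  220.04204613] 325.19226210127806
```

View pics/w1o.png

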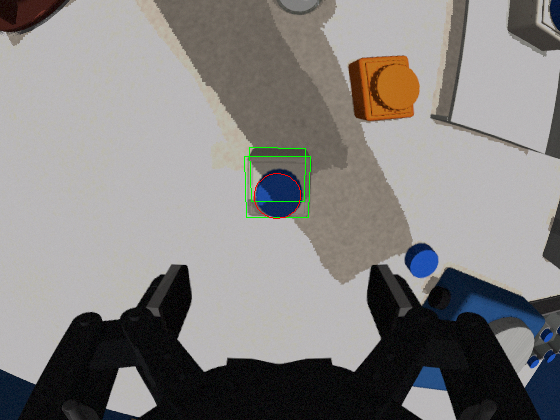

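```bash
python3 - <<'E'
import pickle,cv2
from h import *
f=pickle.load(open('w1.pkl','rb'))
im=cv2.cvtColor(f['pixels'],cv2.COLOR_RGB2BGR)[130:235,220:340]
im=cv2.resize(im,None,fx=5,fy=5,interpolation=cv2.INTER_CUBIC); im=cv2.convertScaleAbs(im,alpha=1.6)
for z in(0,52): draw(im,wproj,f,boxpts(358.7,-300,.089,60,60,z),(0,255,0),5,(220,130))
cv2.imwrite('pics/w1c.png',im)
E
```

```text
(no output)
```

View pics/w1c.png

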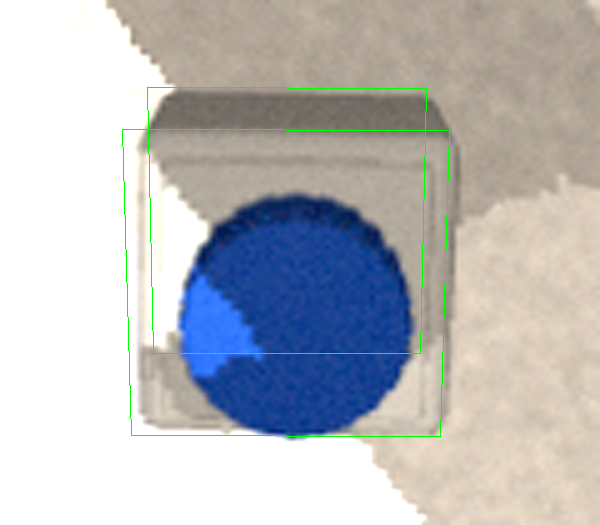

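Emit:
drive_tool:
  targets:
    - {"slide": [0.001, -0.001, -0.035], "turn": 0}
    - {"slide": [0.001, -0.001, -0.07], "turn": 0}
    - {"slide": [0.001, -0.001, -0.105], "turn": 0}
    - {"slide": [0.001, -0.001, -0.135], "turn": 0}
    - {"slide": [0.001, -0.001, -0.155], "turn": 0}

```text
time_s: 4.45
eef_pos: [361.0, -297.9, 62.2]
eef_rot: [0.999, 0.046, -0.001, -0.001]
force: [-0.1, 0.8, -0.2]
opening: 1.0
```

Emit:
drive_tool:
  targets:
    - {"slide": [0, 0, -0.015], "turn": 0}
    - {"slide": [0, 0, -0.027], "turn": 0}
    - {"slide": [0, 0, -0.03], "turn": 0}
    - {"slide": [0, 0, -0.03], "turn": 0}
    - {"slide": [0, 0, -0.03], "turn": 0}

```text
time_s: 4.87
eef_pos: [362.2, -299.6, 36.3]
eef_rot: [0.999, 0.046, 0.0, 0.0]
force: [0.5, 0.1, 0.4]
opening: 0.997
```

Emit:
drive_tool:
  targets:
    - {"slide": [0, 0, 0], "turn": 0}
    - {"slide": [0, 0, 0], "turn": 0}
    - {"slide": [0, 0, 0], "turn": 0}
    - {"slide": [0, 0, 0], "turn": 0}
    - {"slide": [0, 0, 0], "turn": 0}
  fingers: 0.04
  force: 40

```text
time_s: 5.28
eef_pos: [362.3, -300.0, 36.6]
eef_rot: [0.999, 0.046, 0.0, 0.001]
force: [-2.0, 0.0, 5.4]
opening: 0.697
```

Emit:
drive_tool:
  targets:
    - {"slide": [0, 0, 0], "turn": 0}
    - {"slide": [0, 0, 0], "turn": 0}
    - {"slide": [0, 0, 0], "turn": 0}
    - {"slide": [0, 0, 0], "turn": 0}
    - {"slide": [0, 0, 0.005], "turn": 0}

```text
time_s: 5.7
eef_pos: [361.8, -299.0, 40.3]
eef_rot: [0.999, 0.046, -0.0, -0.0]
force: [0.5, 0.6, -2.2]
opening: 0.695
```

Emit:
drive_tool:
  targets:
    - {"slide": [0, 0, 0.025], "turn": 0}
    - {"slide": [0, 0, 0.055], "turn": 0}
    - {"slide": [0, 0, 0.085], "turn": 0}
    - {"slide": [0, 0, 0.11], "turn": 0}
    - {"slide": [0.02, 0.012, 0.12], "turn": -0.02}

```text
time_s: 6.12
eef_pos: [381.3, -289.5, 164.6]
eef_rot: [0.999, 0.035, 0.001, 0.002]
force: [0.3, -1.4, -3.2]
opening: 0.696
```

Emit:
drive_tool:
  targets:
    - {"slide": [0.028, 0.017, 0], "turn": -0.04}
    - {"slide": [0.056, 0.034, 0], "turn": -0.08}
    - {"slide": [0.085, 0.052, 0], "turn": -0.12}
    - {"slide": [0.114, 0.07, 0], "turn": -0.15}
    - {"slide": [0.14, 0.086, 0], "turn": -0.15}

```text
time_s: 6.53
eef_pos: [523.3, -199.6, 160.5]
eef_rot: [0.999, -0.04, 0.0, -0.0]
force: [0.6, -0.8, -2.8]
opening: 0.693
```

```bash
python3 - <<'E'
from h import *
import pickle
f=grab('wrist','w2.png'); print(f['st']['eef_pos'],f['st']['force'])
pickle.dump(f,open('w2.pkl','wb'))
g=grab('scene','s2.png')
E
```

```text
[ 523.31800255 -199.59998954  160.48138432] [ 0.6048036  -0.8338127  -2.79966599]
```

View pics/w2.png

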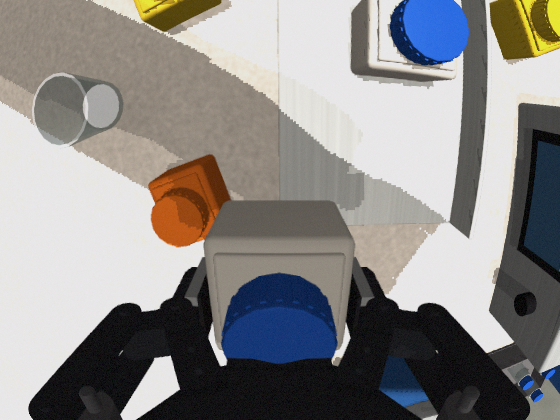

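```bash
python3 - <<'E'
from h import *
import pickle
f=pickle.load(open('w2.pkl','rb'))
P=wtoz(f,[(449,222),(470,237),(279,80),(280,195),(487,0),(466,90)],50); 
P[1]=wtoz(f,[(470,237)],85)[0]
th=-0.078; c,s=np.cos(th),np.sin(th)
for p in P:
    d=p[:2]-[610.9,-22]; print(p.round(1),(c*d[0]+s*d[1]).round(1),(-s*d[0]+c*d[1]).round(1))
print(wtoz(f,[(357,73),(456,78),(393,77),(444,80)],50).round(1))
E
```

```text
[ 669.5 -225.2   50. ] 74.2 -198.1
[ 670.4 -224.1   85. ] 75.1 -196.9
[ 531.7 -104.4   50. ] -72.6 -88.4
[ 525.6 -190.    50. ] -72.0 -174.1
[710.2 -33.3  50. ] 99.9 -3.5
[ 680.8 -113.4   50. ] 76.8 -85.7
[[ 588.5 -102.    50. ]
 [ 671.3 -104.1   50. ]
 [ 616.2 -105.1   50. ]
 [ 659.9 -106.3   50. ]]
```

Emit:
drive_tool:
  targets:
    - {"slide": [0.02, 0.012, 0], "turn": 0}
    - {"slide": [0.045, 0.027, 0], "turn": 0}
    - {"slide": [0.065, 0.039, 0], "turn": 0}
    - {"slide": [0.075, 0.045, -0.01], "turn": 0}
    - {"slide": [0.075, 0.045, -0.025], "turn": 0}

```text
time_s: 7.05
eef_pos: [599.1, -155.3, 136.6]
eef_rot: [0.999, -0.038, 0.001, 0.0]
force: [-0.4, -0.8, -2.1]
opening: 0.694
```

Emit:
drive_tool:
  targets:
    - {"slide": [0, 0, -0.015], "turn": 0}
    - {"slide": [0, 0, -0.027], "turn": 0}
    - {"slide": [0, 0, -0.037], "turn": 0}
    - {"slide": [0, 0, -0.043], "turn": 0}
    - {"slide": [0, 0, -0.045], "turn": 0}

```text
time_s: 7.47
eef_pos: [596.2, -156.1, 89.2]
eef_rot: [0.999, -0.039, -0.001, -0.0]
force: [-1.1, -0.4, -2.7]
opening: 0.699
```

```bash
python3 - <<'E'
from h import *
f=grab('side','s3.png'); print(f['st']['eef_pos'],f['st']['force'])
cv2.imwrite('pics/s3c.png',cv2.cvtColor(cv2.resize(f['pixels'][130:330,230:430],None,fx=3,fy=3,interpolation=cv2.INTER_CUBIC),cv2.COLOR_RGB2BGR))
E
```

```text
[ 596.16688201 -156.10967785   89.23216053] [-1.08665625 -0.36350232 -2.66159856]
```

View pics/s3c.png

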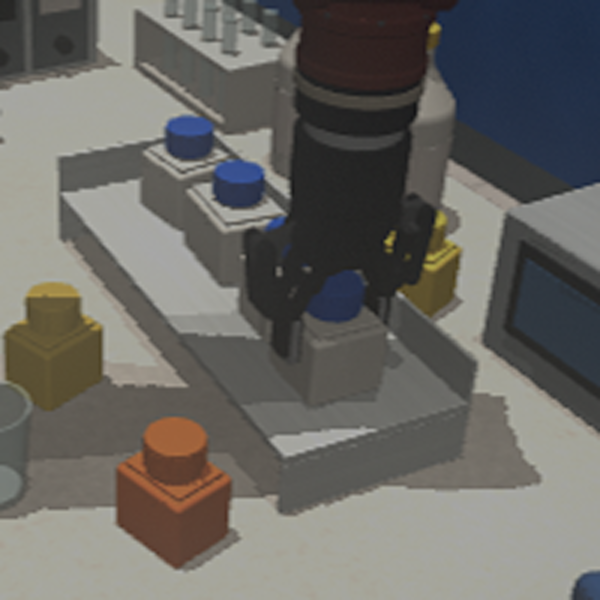

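Emit:
drive_tool:
  targets:
    - {"slide": [0, 0, -0.001], "turn": 0}
    - {"slide": [0, 0, -0.0015], "turn": 0}
    - {"slide": [0, 0, -0.002], "turn": 0}
    - {"slide": [0, 0, -0.0025], "turn": 0}
    - {"slide": [0, 0, -0.003], "turn": 0}

```text
time_s: 7.93
eef_pos: [597.1, -156.3, 87.7]
eef_rot: [0.999, -0.039, 0.0, 0.0]
force: [-0.4, 0.6, -1.6]
opening: 0.691
```

Emit:
drive_tool:
  targets:
    - {"slide": [0, 0, -0.0005], "turn": 0}
    - {"slide": [0, 0, -0.001], "turn": 0}
    - {"slide": [0, 0, -0.0015], "turn": 0}
    - {"slide": [0, 0, -0.0015], "turn": 0}
    - {"slide": [0, 0, -0.0015], "turn": 0}

```text
time_s: 8.35
eef_pos: [597.0, -156.1, 86.6]
eef_rot: [0.999, -0.039, 0.0, 0.0]
force: [-3.6, 1.4, 5.1]
opening: 0.695
```

Emit:
drive_tool:
  targets:
    - {"slide": [0, 0, 0], "turn": 0}
    - {"slide": [0, 0, 0], "turn": 0}
    - {"slide": [0, 0, 0], "turn": 0}
    - {"slide": [0, 0, 0], "turn": 0}
    - {"slide": [0, 0, 0], "turn": 0}
  fingers: 0.0854

```text
time_s: 8.77
eef_pos: [596.9, -156.2, 85.7]
eef_rot: [0.999, -0.039, 0.0, 0.0]
force: [0.2, -0.6, -0.3]
opening: 0.998
```

Emit:
drive_tool:
  targets:
    - {"slide": [0, 0, 0], "turn": 0}
    - {"slide": [0, 0, 0.01], "turn": 0}
    - {"slide": [0, 0, 0.025], "turn": 0}
    - {"slide": [0, 0, 0.055], "turn": 0}
    - {"slide": [0, 0, 0.09], "turn": 0}

```text
time_s: 9.18
eef_pos: [595.7, -155.6, 175.6]
eef_rot: [0.999, -0.039, -0.002, -0.001]
force: [0.9, 0.2, -0.0]
opening: 0.999
```

Emit:
drive_tool:
  targets:
    - {"slide": [-0.03, 0.015, 0.02], "turn": 0.12}
    - {"slide": [-0.05, 0.04, 0.03], "turn": 0.24}
    - {"slide": [-0.065, 0.08, 0.04], "turn": 0.36}
    - {"slide": [-0.075, 0.12, 0.04], "turn": 0.48}
    - {"slide": [-0.075, 0.16, 0.04], "turn": 0.6}
  fingers: 0.015

```text
time_s: 9.6
eef_pos: [520.8, 4.8, 218.0]
eef_rot: [0.966, 0.26, 0.001, 0.001]
force: [1.3, -0.0, -0.2]
opening: 0.3
```

Emit:
drive_tool:
  targets:
    - {"slide": [0, 0.02, 0], "turn": 0.12}
    - {"slide": [0, 0.04, 0], "turn": 0.24}
    - {"slide": [0, 0.05, 0], "turn": 0.36}
    - {"slide": [0, 0.06, 0], "turn": 0.48}
    - {"slide": [0, 0.06, 0], "turn": 0.6}

```text
time_s: 10.02
eef_pos: [521.8, 65.6, 216.8]
eef_rot: [0.845, 0.535, 0.001, 0.0]
force: [0.2, -0.8, -0.6]
opening: 0.176
```

Emit:
drive_tool:
  targets:
    - {"slide": [0, 0, 0], "turn": 0.12}
    - {"slide": [0, 0, 0], "turn": 0.24}
    - {"slide": [0, 0, 0], "turn": 0.37}
    - {"slide": [0, 0, 0], "turn": 0.371}
    - {"slide": [0, 0, 0], "turn": 0.371}

```text
time_s: 10.43
eef_pos: [521.9, 63.9, 216.5]
eef_rot: [0.735, 0.678, 0.0, 0.0]
force: [0.9, -1.0, -0.1]
opening: 0.181
```

```bash
python3 - <<'E'
from h import *
import pickle
f=grab('wrist','w4.png'); print(f['st']['eef_pos'],f['st']['force'],f['st']['opening'],R.from_quat(f['st']['eef_rot']).as_matrix()[:,0])
g=grab('scene','s4.png');h=grab('side','d4.png')
pickle.dump((f,g,h),open('p4.pkl','wb'))
E
```

```text
[521.9464472   63.8607468  216.49750198] [ 0.88232599 -0.95320316 -0.05431146] 0.18083583047180748 [8.10365607e-02 9.96711129e-01 4.42045494e-05]
```

View pics/w4.png

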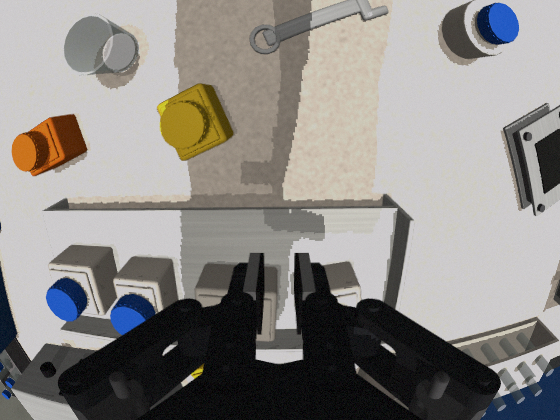

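View pics/d4.png

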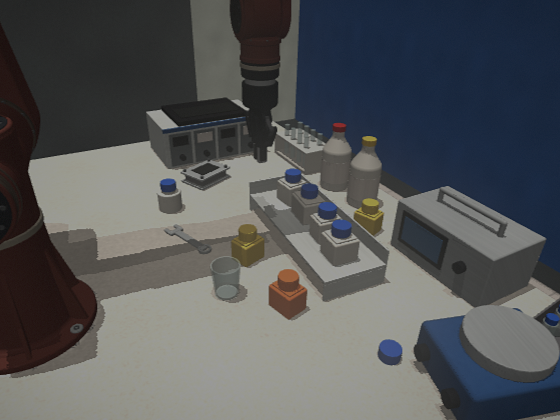

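Emit:
drive_tool:
  targets:
    - {"slide": [0.026, 0.022, -0.02], "turn": 0}
    - {"slide": [0.053, 0.045, -0.04], "turn": 0}
    - {"slide": [0.053, 0.045, -0.075], "turn": 0}
    - {"slide": [0.053, 0.045, -0.105], "turn": 0}
    - {"slide": [0.053, 0.045, -0.12], "turn": 0}
  fingers: 0.015

```text
time_s: 11.0
eef_pos: [573.0, 109.3, 91.2]
eef_rot: [0.735, 0.678, -0.002, -0.002]
force: [-1.3, -0.5, -0.2]
opening: 0.176
```

Emit:
drive_tool:
  targets:
    - {"slide": [0, 0, -0.006], "turn": 0}
    - {"slide": [0, 0, -0.012], "turn": 0}
    - {"slide": [0, 0, -0.012], "turn": 0}
    - {"slide": [0.003, 0, -0.012], "turn": 0}
    - {"slide": [0.006, 0, -0.012], "turn": 0}

```text
time_s: 11.42
eef_pos: [582.1, 108.7, 85.6]
eef_rot: [0.734, 0.679, 0.001, 0.001]
force: [-0.2, 0.1, 0.2]
opening: 0.172
```

Emit:
drive_tool:
  targets:
    - {"slide": [0.003, 0, 0], "turn": 0}
    - {"slide": [0.006, -0.0005, 0], "turn": 0}
    - {"slide": [0.009, -0.0007, 0], "turn": 0}
    - {"slide": [0.012, -0.001, 0], "turn": 0}
    - {"slide": [0.015, -0.001, 0], "turn": 0}

```text
time_s: 11.83
eef_pos: [596.0, 107.9, 83.9]
eef_rot: [0.734, 0.679, -0.0, -0.0]
force: [-2.5, 0.1, 0.7]
opening: 0.175
```

Emit:
drive_tool:
  targets:
    - {"slide": [0.003, 0, 0], "turn": 0}
    - {"slide": [0.006, -0.0005, 0], "turn": 0}
    - {"slide": [0.009, -0.0007, 0], "turn": 0}
    - {"slide": [0.012, -0.001, 0], "turn": 0}
    - {"slide": [0.015, -0.001, 0], "turn": 0}

```text
time_s: 12.25
eef_pos: [611.1, 106.8, 83.8]
eef_rot: [0.734, 0.679, -0.0, -0.0]
force: [-2.5, -1.0, 1.4]
opening: 0.174
```

Emit:
drive_tool:
  targets:
    - {"slide": [0.002, 0, 0], "turn": 0}
    - {"slide": [0.004, 0, 0], "turn": 0}
    - {"slide": [0.006, 0, 0], "turn": 0}
    - {"slide": [0.008, 0, 0], "turn": 0}
    - {"slide": [0.01, -0.001, 0], "turn": 0}

```text
time_s: 12.67
eef_pos: [620.6, 106.0, 83.7]
eef_rot: [0.734, 0.679, -0.0, -0.0]
force: [-17.8, 4.3, 10.7]
opening: 0.174
```

Emit:
drive_tool:
  targets:
    - {"slide": [0.0005, 0, 0], "turn": 0}
    - {"slide": [0.001, 0, 0], "turn": 0}
    - {"slide": [0.0015, 0, 0], "turn": 0}
    - {"slide": [0.002, 0, 0], "turn": 0}
    - {"slide": [0.002, 0, 0], "turn": 0}

```text
time_s: 13.08
eef_pos: [620.6, 106.0, 83.7]
eef_rot: [0.734, 0.679, -0.002, -0.002]
force: [-15.9, -0.8, 11.2]
opening: 0.176
```

```bash
python3 - <<'E'
from h import *
f=grab('side'); g=grab('scene'); print(f['st']['eef_pos'],f['st']['force'])
a=cv2.resize(f['pixels'][120:260,230:370],None,fx=2.8,fy=2.8,interpolation=cv2.INTER_CUBIC)
b=cv2.resize(g['pixels'][150:290,240:380],None,fx=2.8,fy=2.8,interpolation=cv2.INTER_CUBIC)
cv2.imwrite('pics/m5.png',cv2.cvtColor(cv2.hconcat([a,b]),cv2.COLOR_RGB2BGR))
E
```

```text
[620.56468293 106.01802007  83.70042119] [-15.86035211  -0.76515842  11.17350806]
```

View pics/m5.png

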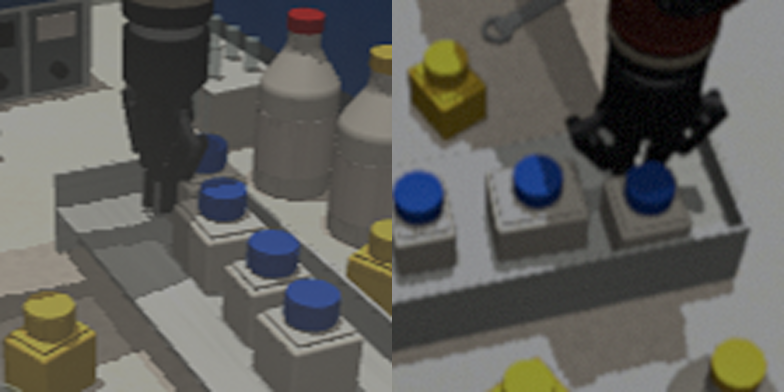

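Emit:
drive_tool:
  targets:
    - {"slide": [-0.015, 0.001, 0], "turn": 0}
    - {"slide": [-0.04, 0.003, 0], "turn": 0}
    - {"slide": [-0.052, -0.02, 0], "turn": 0}
    - {"slide": [-0.053, -0.05, 0], "turn": 0}
    - {"slide": [-0.055, -0.08, 0], "turn": 0}

```text
time_s: 13.6
eef_pos: [567.7, 25.5, 84.0]
eef_rot: [0.733, 0.68, 0.0, 0.0]
force: [0.4, -0.4, 0.0]
opening: 0.172
```

Emit:
drive_tool:
  targets:
    - {"slide": [0, -0.006, 0], "turn": 0}
    - {"slide": [0.005, -0.006, 0], "turn": 0}
    - {"slide": [0.01, -0.006, 0], "turn": 0}
    - {"slide": [0.013, -0.006, 0], "turn": 0}
    - {"slide": [0.016, -0.007, 0], "turn": 0}

```text
time_s: 14.02
eef_pos: [584.5, 20.0, 83.7]
eef_rot: [0.734, 0.68, 0.0, -0.0]
force: [-0.4, 0.9, -0.5]
opening: 0.176
```

Emit:
drive_tool:
  targets:
    - {"slide": [0.004, 0, 0], "turn": 0}
    - {"slide": [0.008, -0.0005, 0], "turn": 0}
    - {"slide": [0.012, -0.0007, 0], "turn": 0}
    - {"slide": [0.015, -0.001, 0], "turn": 0}
    - {"slide": [0.018, -0.001, 0], "turn": 0}

```text
time_s: 14.43
eef_pos: [602.1, 18.0, 83.7]
eef_rot: [0.734, 0.679, -0.0, -0.0]
force: [-1.9, -0.3, 1.4]
opening: 0.177
```

Emit:
drive_tool:
  targets:
    - {"slide": [0.003, 0, 0], "turn": 0}
    - {"slide": [0.006, -0.0005, 0], "turn": 0}
    - {"slide": [0.008, -0.0007, 0], "turn": 0}
    - {"slide": [0.01, -0.001, 0], "turn": 0}
    - {"slide": [0.011, -0.001, 0], "turn": 0}

```text
time_s: 14.85
eef_pos: [613.1, 16.7, 83.7]
eef_rot: [0.734, 0.679, 0.0, -0.0]
force: [-1.4, 0.5, -0.9]
opening: 0.175
```

Emit:
drive_tool:
  targets:
    - {"slide": [0.0005, 0, 0], "turn": 0}
    - {"slide": [0.001, 0, 0], "turn": 0}
    - {"slide": [0.0015, 0, 0], "turn": 0}
    - {"slide": [0.0015, 0, 0], "turn": 0}
    - {"slide": [0.0015, 0, 0], "turn": 0}

```text
time_s: 15.27
eef_pos: [614.0, 16.8, 83.7]
eef_rot: [0.734, 0.679, -0.0, -0.0]
force: [-3.9, -1.4, 0.1]
opening: 0.176
```

Emit:
drive_tool:
  targets:
    - {"slide": [0.0005, 0, 0], "turn": 0}
    - {"slide": [0.001, 0, 0], "turn": 0}
    - {"slide": [0.0015, 0, 0], "turn": 0}
    - {"slide": [0.002, 0, 0], "turn": 0}
    - {"slide": [0.002, 0, 0], "turn": 0}

```text
time_s: 15.68
eef_pos: [614.2, 16.6, 83.7]
eef_rot: [0.734, 0.679, -0.002, -0.001]
force: [-15.4, -3.2, 8.2]
opening: 0.175
```

Emit:
drive_tool:
  targets:
    - {"slide": [-0.015, 0.001, 0], "turn": 0}
    - {"slide": [-0.04, 0.003, 0], "turn": 0}
    - {"slide": [-0.055, -0.02, 0], "turn": 0}
    - {"slide": [-0.057, -0.055, 0], "turn": 0}
    - {"slide": [-0.058, -0.085, 0], "turn": 0}
  fingers: 0.011

```text
time_s: 16.1
eef_pos: [558.5, -68.9, 84.5]
eef_rot: [0.734, 0.68, 0.001, 0.001]
force: [1.1, -0.7, 0.1]
opening: 0.131
```

Emit:
drive_tool:
  targets:
    - {"slide": [0, -0.007, 0], "turn": 0}
    - {"slide": [0.003, -0.007, 0], "turn": 0}
    - {"slide": [0.007, -0.007, 0], "turn": 0}
    - {"slide": [0.011, -0.007, 0], "turn": 0}
    - {"slide": [0.014, -0.007, 0], "turn": 0}

```text
time_s: 16.52
eef_pos: [573.2, -74.0, 83.9]
eef_rot: [0.734, 0.68, 0.0, 0.0]
force: [-1.3, -0.8, 0.4]
opening: 0.136
```

Emit:
drive_tool:
  targets:
    - {"slide": [0.004, 0, 0], "turn": 0}
    - {"slide": [0.008, -0.0005, 0], "turn": 0}
    - {"slide": [0.012, -0.0007, 0], "turn": 0}
    - {"slide": [0.016, -0.001, 0], "turn": 0}
    - {"slide": [0.02, -0.001, 0], "turn": 0}

```text
time_s: 16.93
eef_pos: [592.8, -76.0, 83.8]
eef_rot: [0.734, 0.679, -0.0, -0.0]
force: [-2.2, 0.2, 1.0]
opening: 0.129
```

Emit:
drive_tool:
  targets:
    - {"slide": [0.002, 0, 0], "turn": 0}
    - {"slide": [0.004, 0, 0], "turn": 0}
    - {"slide": [0.006, 0, 0], "turn": 0}
    - {"slide": [0.008, -0.001, 0], "turn": 0}
    - {"slide": [0.011, -0.001, 0], "turn": 0}

```text
time_s: 17.35
eef_pos: [603.5, -77.2, 83.8]
eef_rot: [0.734, 0.679, 0.0, -0.0]
force: [-1.8, 0.3, -0.8]
opening: 0.13
```

Emit:
drive_tool:
  targets:
    - {"slide": [0.001, 0, 0], "turn": 0}
    - {"slide": [0.002, 0, 0], "turn": 0}
    - {"slide": [0.003, 0, 0], "turn": 0}
    - {"slide": [0.0035, 0, 0], "turn": 0}
    - {"slide": [0.004, 0, 0], "turn": 0}

```text
time_s: 17.77
eef_pos: [607.4, -77.1, 83.8]
eef_rot: [0.734, 0.679, 0.0, -0.0]
force: [-1.8, -0.6, 0.3]
opening: 0.131
```

Emit:
drive_tool:
  targets:
    - {"slide": [0.0005, 0, 0], "turn": 0}
    - {"slide": [0.001, 0, 0], "turn": 0}
    - {"slide": [0.0015, 0, 0], "turn": 0}
    - {"slide": [0.0015, 0, 0], "turn": 0}
    - {"slide": [0.0015, 0, 0], "turn": 0}

```text
time_s: 18.18
eef_pos: [607.5, -77.2, 83.8]
eef_rot: [0.734, 0.679, -0.001, -0.001]
force: [-10.3, -1.0, 4.5]
opening: 0.127
```

Emit:
drive_tool:
  targets:
    - {"slide": [-0.015, 0.001, 0], "turn": 0}
    - {"slide": [-0.045, 0.003, 0], "turn": 0}
    - {"slide": [-0.063, -0.01, 0], "turn": 0}
    - {"slide": [-0.063, -0.045, 0], "turn": 0}
    - {"slide": [-0.063, -0.076, 0], "turn": 0}
  fingers: 0.015

```text
time_s: 18.6
eef_pos: [545.4, -153.4, 84.2]
eef_rot: [0.733, 0.68, 0.0, 0.0]
force: [1.5, 0.1, 0.0]
opening: 0.172
```

Emit:
drive_tool:
  targets:
    - {"slide": [0.003, 0, 0], "turn": 0}
    - {"slide": [0.006, 0, 0], "turn": 0}
    - {"slide": [0.01, 0, 0], "turn": 0}
    - {"slide": [0.015, -0.001, 0], "turn": 0}
    - {"slide": [0.02, -0.001, 0], "turn": 0}

```text
time_s: 19.02
eef_pos: [566.2, -153.3, 83.8]
eef_rot: [0.734, 0.679, -0.0, -0.0]
force: [-3.1, 0.3, 3.2]
opening: 0.178
```

Emit:
drive_tool:
  targets:
    - {"slide": [0.004, 0, 0], "turn": 0}
    - {"slide": [0.008, -0.0005, 0], "turn": 0}
    - {"slide": [0.012, -0.0007, 0], "turn": 0}
    - {"slide": [0.016, -0.001, 0], "turn": 0}
    - {"slide": [0.02, -0.001, 0], "turn": 0}

```text
time_s: 19.43
eef_pos: [586.3, -155.1, 83.8]
eef_rot: [0.734, 0.679, -0.0, -0.0]
force: [-3.7, 0.2, 2.8]
opening: 0.176
```

Emit:
drive_tool:
  targets:
    - {"slide": [0.002, 0, 0], "turn": 0}
    - {"slide": [0.004, 0, 0], "turn": 0}
    - {"slide": [0.006, 0, 0], "turn": 0}
    - {"slide": [0.008, -0.001, 0], "turn": 0}
    - {"slide": [0.01, -0.001, 0], "turn": 0}

```text
time_s: 19.85
eef_pos: [596.0, -156.2, 83.7]
eef_rot: [0.734, 0.679, 0.0, -0.0]
force: [-1.9, -0.3, 1.2]
opening: 0.176
```

Emit:
drive_tool:
  targets:
    - {"slide": [0.001, 0, 0], "turn": 0}
    - {"slide": [0.002, 0, 0], "turn": 0}
    - {"slide": [0.003, 0, 0], "turn": 0}
    - {"slide": [0.004, 0, 0], "turn": 0}
    - {"slide": [0.005, 0, 0], "turn": 0}

```text
time_s: 20.27
eef_pos: [601.0, -156.1, 83.8]
eef_rot: [0.734, 0.679, 0.0, -0.0]
force: [-1.5, -0.1, -0.1]
opening: 0.171
```

Emit:
drive_tool:
  targets:
    - {"slide": [0.0005, 0, 0], "turn": 0}
    - {"slide": [0.001, 0, 0], "turn": 0}
    - {"slide": [0.0015, 0, 0], "turn": 0}
    - {"slide": [0.002, 0, 0], "turn": 0}
    - {"slide": [0.002, 0, 0], "turn": 0}

```text
time_s: 20.68
eef_pos: [601.8, -156.2, 83.7]
eef_rot: [0.734, 0.679, -0.001, -0.001]
force: [-8.5, -0.7, 3.9]
opening: 0.175
```

Emit:
drive_tool:
  targets:
    - {"slide": [-0.01, 0.001, 0], "turn": 0}
    - {"slide": [-0.025, 0.002, 0], "turn": 0}
    - {"slide": [-0.03, 0.002, 0.03], "turn": 0}
    - {"slide": [-0.03, 0.002, 0.07], "turn": 0}
    - {"slide": [-0.03, 0.002, 0.105], "turn": 0}

```text
time_s: 21.1
eef_pos: [572.4, -153.8, 190.2]
eef_rot: [0.734, 0.679, 0.0, -0.0]
force: [1.1, 0.0, 1.3]
opening: 0.18
```

Emit:
drive_tool:
  targets:
    - {"slide": [0, -0.012, 0], "turn": -0.12}
    - {"slide": [0, -0.024, 0], "turn": -0.24}
    - {"slide": [0, -0.036, 0], "turn": -0.36}
    - {"slide": [0, -0.048, 0], "turn": -0.48}
    - {"slide": [0, -0.058, 0], "turn": -0.6}

```text
time_s: 21.52
eef_pos: [573.3, -213.0, 189.0]
eef_rot: [0.903, 0.429, 0.0, 0.0]
force: [0.4, 0.5, 0.0]
opening: 0.177
```

Emit:
drive_tool:
  targets:
    - {"slide": [0.012, 0, 0], "turn": -0.12}
    - {"slide": [0.024, 0, 0], "turn": -0.24}
    - {"slide": [0.036, 0, 0], "turn": -0.36}
    - {"slide": [0.048, 0, 0], "turn": -0.48}
    - {"slide": [0.062, 0, 0], "turn": -0.6}

```text
time_s: 21.93
eef_pos: [635.7, -212.2, 189.0]
eef_rot: [0.99, 0.143, 0.0, 0.0]
force: [-0.2, -0.0, 0.2]
opening: 0.176
```

Emit:
drive_tool:
  targets:
    - {"slide": [0, 0, 0], "turn": -0.12}
    - {"slide": [0, 0, 0], "turn": -0.24}
    - {"slide": [0, 0, 0], "turn": -0.36}
    - {"slide": [0, 0, 0], "turn": -0.365}
    - {"slide": [0, 0, 0], "turn": -0.365}

```text
time_s: 22.35
eef_pos: [635.1, -212.1, 188.9]
eef_rot: [0.999, -0.034, 0.0, 0.0]
force: [-0.1, -0.0, 0.7]
opening: 0.178
```

```bash
python3 - <<'E'
from h import *
f=grab('wrist'); st=f['st']; g=grab('scene'); h=grab('side'); print(st['eef_pos'],st['force'],R.from_quat(st['eef_rot']).as_matrix()[:,0])
o=np.array([[f['pixels'][i] for i in range(420)]][0])
a=cv2.resize(g['pixels'][150:290,170:380],None,fx=1.9,fy=1.9,interpolation=cv2.INTER_CUBIC)
b=cv2.resize(h['pixels'][150:290,240:400],None,fx=1.9,fy=1.9,interpolation=cv2.INTER_CUBIC)
cv2.imwrite('pics/m6.png',cv2.cvtColor(cv2.hconcat([a,b]),cv2.COLOR_RGB2BGR))
cv2.imwrite('pics/w6.png',cv2.cvtColor(f['pixels'],cv2.COLOR_RGB2BGR))
E
```

```text
[ 635.12471357 -212.14946333  188.87318262] [-0.13288131 -0.03389227  0.67975034] [ 9.97642725e-01 -6.86191967e-02  6.31104770e-04]
```

View pics/m6.png

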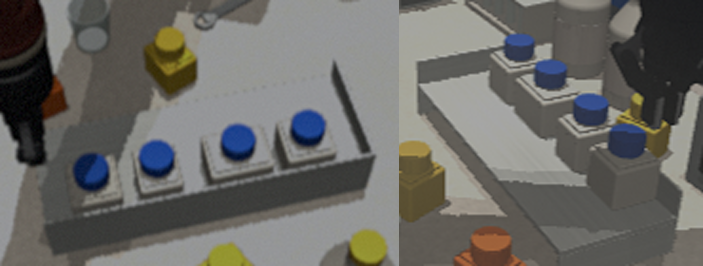

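View pics/w6.png

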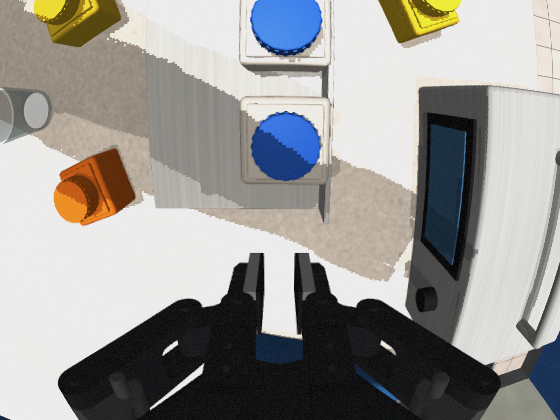

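Emit:
drive_tool:
  targets:
    - {"slide": [0, 0, -0.03], "turn": 0}
    - {"slide": [0, 0, -0.06], "turn": 0}
    - {"slide": [0, 0, -0.085], "turn": 0}
    - {"slide": [0, 0, -0.1], "turn": 0}
    - {"slide": [0, 0, -0.105], "turn": 0}

```text
time_s: 22.92
eef_pos: [633.2, -211.2, 80.3]
eef_rot: [0.999, -0.035, -0.002, -0.001]
force: [-0.1, 1.5, -0.4]
opening: 0.178
```

Emit:
drive_tool:
  targets:
    - {"slide": [0, 0.003, 0], "turn": 0}
    - {"slide": [0.0005, 0.006, 0], "turn": 0}
    - {"slide": [0.0007, 0.009, 0], "turn": 0}
    - {"slide": [0.001, 0.012, 0], "turn": 0}
    - {"slide": [0.001, 0.016, 0], "turn": 0}

```text
time_s: 23.33
eef_pos: [636.8, -196.5, 85.5]
eef_rot: [0.999, -0.036, 0.001, 0.001]
force: [0.1, -3.0, 2.8]
opening: 0.175
```

Emit:
drive_tool:
  targets:
    - {"slide": [0.0003, 0.004, 0], "turn": 0}
    - {"slide": [0.0006, 0.008, 0], "turn": 0}
    - {"slide": [0.0009, 0.012, 0], "turn": 0}
    - {"slide": [0.0012, 0.016, 0], "turn": 0}
    - {"slide": [0.0014, 0.02, 0], "turn": 0}

```text
time_s: 23.75
eef_pos: [637.4, -176.1, 84.1]
eef_rot: [0.999, -0.036, 0.0, 0.0]
force: [0.2, -4.9, 2.9]
opening: 0.176
```

Emit:
drive_tool:
  targets:
    - {"slide": [0.0003, 0.004, 0], "turn": 0}
    - {"slide": [0.0006, 0.008, 0], "turn": 0}
    - {"slide": [0.0009, 0.012, 0], "turn": 0}
    - {"slide": [0.0012, 0.016, 0], "turn": 0}
    - {"slide": [0.0014, 0.02, 0], "turn": 0}

```text
time_s: 24.17
eef_pos: [638.8, -156.2, 84.1]
eef_rot: [0.999, -0.036, 0.0, 0.0]
force: [-0.5, -5.3, 4.0]
opening: 0.175
```

Emit:
drive_tool:
  targets:
    - {"slide": [0.0003, 0.004, 0], "turn": 0}
    - {"slide": [0.0006, 0.008, 0], "turn": 0}
    - {"slide": [0.0009, 0.012, 0], "turn": 0}
    - {"slide": [0.0012, 0.016, 0], "turn": 0}
    - {"slide": [0.0014, 0.02, 0], "turn": 0}

```text
time_s: 24.58
eef_pos: [640.1, -136.6, 84.1]
eef_rot: [0.999, -0.036, 0.0, 0.001]
force: [-1.3, -6.9, 3.2]
opening: 0.174
```

```bash
cat > look.py <<'E'
from h import *
import sys
n=sys.argv[1]
f=grab('wrist'); st=f['st']; g=grab('scene'); print(st['eef_pos'],st['force'])
a=cv2.resize(g['pixels'][160:290,180:380],None,fx=2,fy=2,interpolation=cv2.INTER_CUBIC)
b=f['pixels'][:260,80:480]
cv2.imwrite(f'pics/{n}.png',cv2.cvtColor(cv2.vconcat([a,b]),cv2.COLOR_RGB2BGR))
E
python3 look.py m7
```

```text
[ 640.14524706 -136.60702723   84.08668151] [-1.27054404 -6.94136651  3.15550926]
```

View pics/m7.png

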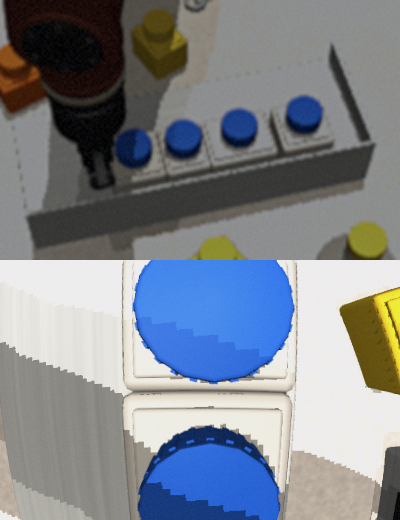

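Emit:
drive_tool:
  targets:
    - {"slide": [0.0003, 0.004, 0], "turn": 0}
    - {"slide": [0.0006, 0.008, 0], "turn": 0}
    - {"slide": [0.0009, 0.012, 0], "turn": 0}
    - {"slide": [0.0012, 0.016, 0], "turn": 0}
    - {"slide": [0.0014, 0.02, 0], "turn": 0}

```text
time_s: 25.1
eef_pos: [641.5, -116.9, 84.0]
eef_rot: [0.999, -0.036, 0.0, 0.001]
force: [-0.0, -8.4, 2.4]
opening: 0.174
```

Emit:
drive_tool:
  targets:
    - {"slide": [0.0003, 0.004, 0], "turn": 0}
    - {"slide": [0.0006, 0.008, 0], "turn": 0}
    - {"slide": [0.0009, 0.012, 0], "turn": 0}
    - {"slide": [0.0012, 0.016, 0], "turn": 0}
    - {"slide": [0.0014, 0.02, 0], "turn": 0}

```text
time_s: 25.52
eef_pos: [642.9, -96.9, 84.0]
eef_rot: [0.999, -0.036, 0.0, 0.001]
force: [-0.3, -8.0, 2.7]
opening: 0.174
```

Emit:
drive_tool:
  targets:
    - {"slide": [0.0001, 0.001, 0], "turn": 0}
    - {"slide": [0.0002, 0.002, 0], "turn": 0}
    - {"slide": [0.0003, 0.003, 0], "turn": 0}
    - {"slide": [0.0004, 0.004, 0], "turn": 0}
    - {"slide": [0.0004, 0.005, 0], "turn": 0}

```text
time_s: 25.93
eef_pos: [643.3, -92.1, 84.0]
eef_rot: [0.999, -0.036, 0.0, 0.001]
force: [-1.3, -8.6, 3.1]
opening: 0.176
```

Emit:
drive_tool:
  targets:
    - {"slide": [0.0001, 0.001, 0], "turn": 0}
    - {"slide": [0.0002, 0.002, 0], "turn": 0}
    - {"slide": [0.0003, 0.003, 0], "turn": 0}
    - {"slide": [0.0004, 0.004, 0], "turn": 0}
    - {"slide": [0.0004, 0.005, 0], "turn": 0}

```text
time_s: 26.35
eef_pos: [643.6, -87.1, 84.0]
eef_rot: [0.999, -0.036, -0.0, 0.001]
force: [-1.4, -8.4, 4.4]
opening: 0.174
```

Emit:
drive_tool:
  targets:
    - {"slide": [0.0001, 0.0005, 0], "turn": 0}
    - {"slide": [0.0001, 0.001, 0], "turn": 0}
    - {"slide": [0.0002, 0.0015, 0], "turn": 0}
    - {"slide": [0.0002, 0.002, 0], "turn": 0}
    - {"slide": [0.0002, 0.002, 0], "turn": 0}

```text
time_s: 26.77
eef_pos: [643.8, -85.0, 84.0]
eef_rot: [0.999, -0.036, 0.0, 0.001]
force: [-0.9, -9.1, 3.1]
opening: 0.171
```

```bash
python3 look.py m8
```

```text
[643.82996272 -84.9946844   83.97859872] [-0.9333395  -9.13050286  3.1359066 ]
```

View pics/m8.png

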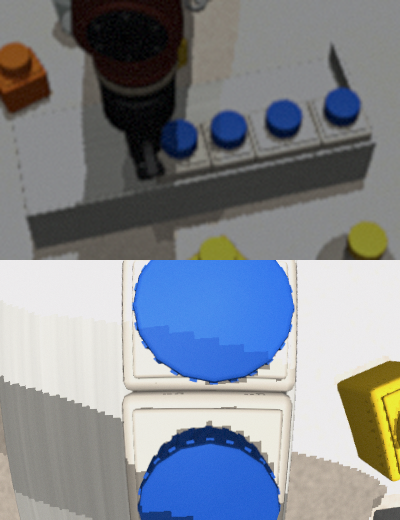

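Close to the plate; keep going until the force rises.

Emit:
drive_tool:
  targets:
    - {"slide": [0.0001, 0.0007, 0], "turn": 0}
    - {"slide": [0.0001, 0.0014, 0], "turn": 0}
    - {"slide": [0.0002, 0.002, 0], "turn": 0}
    - {"slide": [0.0002, 0.0025, 0], "turn": 0}
    - {"slide": [0.0002, 0.003, 0], "turn": 0}

```text
time_s: 27.28
eef_pos: [643.9, -84.7, 84.1]
eef_rot: [0.999, -0.037, -0.0, 0.003]
force: [-2.9, -23.2, 1.7]
opening: 0.174
```

Emit:
drive_tool:
  targets:
    - {"slide": [-0.0005, -0.008, 0], "turn": 0}
    - {"slide": [-0.001, -0.02, 0], "turn": 0}
    - {"slide": [-0.001, -0.025, 0.03], "turn": 0}
    - {"slide": [-0.001, -0.025, 0.07], "turn": 0}
    - {"slide": [-0.001, -0.025, 0.11], "turn": 0}

```text
time_s: 27.7
eef_pos: [641.7, -105.9, 193.2]
eef_rot: [0.999, -0.036, -0.002, -0.001]
force: [0.6, 0.1, 0.7]
opening: 0.175
```

Emit:
drive_tool:
  targets:
    - {"slide": [-0.002, 0.01, 0.038], "turn": 0}
    - {"slide": [-0.004, 0.02, 0.075], "turn": 0}
    - {"slide": [-0.006, 0.03, 0.1], "turn": 0}
    - {"slide": [-0.006, 0.045, 0.12], "turn": 0}
    - {"slide": [-0.006, 0.045, 0.12], "turn": 0}

```text
time_s: 28.12
eef_pos: [638.0, -59.2, 318.9]
eef_rot: [0.999, -0.035, 0.003, -0.0]
force: [0.5, -0.3, 1.3]
opening: 0.173
```

```bash
python3 - <<'E'
from h import *
import pickle
f=grab('wrist','w9.png'); g=grab('scene','s9.png'); h=grab('side','d9.png'); print(f['st']['eef_pos'])
pickle.dump((f,g,h),open('p9.pkl','wb'))
E
```

```text
[637.95884545 -59.16699878 318.91071005]
```

View pics/w9.png

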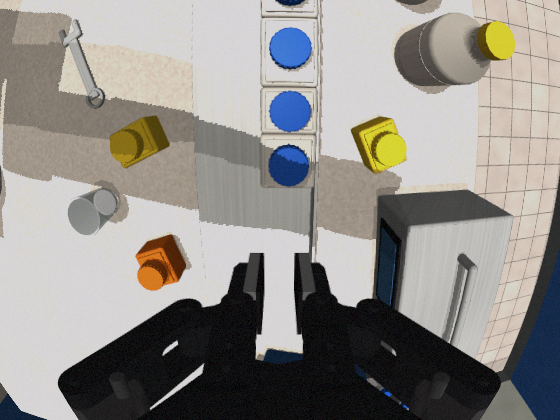

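Emit:
drive_tool:
  targets:
    - {"slide": [0, 0.025, 0], "turn": 0}
    - {"slide": [0, 0.055, 0], "turn": 0}
    - {"slide": [0, 0.085, 0], "turn": 0}
    - {"slide": [0, 0.1, 0], "turn": 0}
    - {"slide": [0, 0.1, 0], "turn": 0}

```text
time_s: 28.68
eef_pos: [636.5, 41.4, 312.1]
eef_rot: [0.999, -0.035, -0.001, -0.001]
force: [-0.2, 0.2, 0.2]
opening: 0.173
```

```bash
python3 - <<'E'
from h import *
import pickle
f=grab('wrist','w10.png');print(f['st']['eef_pos'])
pickle.dump(f,open('p10.pkl','wb'))
im=cv2.cvtColor(f['pixels'],cv2.COLOR_RGB2BGR)[:300,180:380]
cv2.imwrite('pics/w10c.png',cv2.resize(im,None,fx=2,fy=2,interpolation=cv2.INTER_CUBIC))
h=pickle.load(open('p9.pkl','rb'))
a=cv2.resize(h[1]['pixels'][160:290,240:380],None,fx=3,fy=3,interpolation=cv2.INTER_CUBIC)
b=cv2.resize(h[2]['pixels'][160:290,240:380],None,fx=3,fy=3,interpolation=cv2.INTER_CUBIC)
cv2.imwrite('pics/m10.png',cv2.cvtColor(cv2.convertScaleAbs(cv2.hconcat([a[:,:400],b[:,:400]]),alpha=1.3),cv2.COLOR_RGB2BGR))
E
```

```text
[636.46523605  41.38573502 312.09104219]
```

View pics/w10c.png

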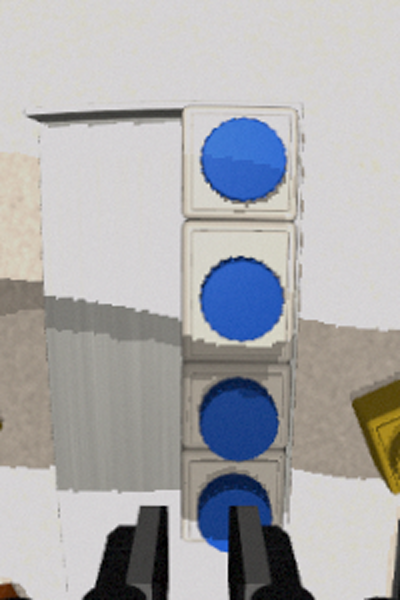

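View pics/m10.png

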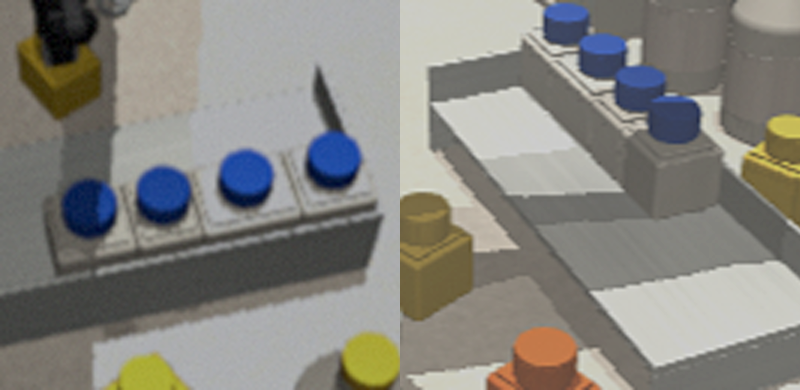

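```bash
python3 - <<'E'
from h import *
import pickle
f=pickle.load(open('p10.pkl','rb')); f9=pickle.load(open('p9.pkl','rb'))[0]
th=-.0717; c,s=np.cos(th),np.sin(th)
O=np.array([642.7,-159.1])-np.array([c*40-s*-135,s*40+c*-135]); print('O',O)
def sh(P): return [((c*(p[0]-O[0])+s*(p[1]-O[1])).round(1),(-s*(p[0]-O[0])+c*(p[1]-O[1])).round(1)) for p in P]
q=lambda L:[(180+u/2,v/2) for u,v in L]
print('front edges jars',sh(wtoz(f,q([(182,115),(182,210),(182,230),(182,355),(182,370),(182,445),(182,460),(182,535)]),103)))
print('seams y',sh(wtoz(f,q([(240,107),(240,220),(240,361),(238,449),(235,541)]),103)))
print('shelf front',sh(wtoz(f,q([(42,150),(47,300),(54,470)]),50)))
print('upst top outer',sh(wtoz(f,q([(302,110)]),85)))
print('w9 bench corners',sh(wtoz(f9,[(262,186),(315,186),(262,138)],103)),'shelf end',sh(wtoz(f9,[(195,232),(309,236)],50)))
E
```

```text
O [612.47398235 -21.58131815]
front edges jars [(np.float64(11.4), np.float64(189.5)), (np.float64(11.4), np.float64(140.2)), (np.float64(11.4), np.float64(129.9)), (np.float64(11.2), np.float64(63.9)), (np.float64(11.1), np.float64(55.6)), (np.float64(10.9), np.float64(12.6)), (np.float64(10.8), np.float64(3.6)), (np.float64(10.4), np.float64(-44.7))]
seams y [(np.float64(40.5), np.float64(193.9)), (np.float64(40.9), np.float64(135.2)), (np.float64(42.0), np.float64(60.7)), (np.float64(42.0), np.float64(10.3)), (np.float64(41.8), np.float64(-48.8))]
shelf front [(np.float64(-73.3), np.float64(178.0)), (np.float64(-73.0), np.float64(86.1)), (np.float64(-75.8), np.float64(-27.0))]
upst top outer [(np.float64(74.8), np.float64(196.0))]
w9 bench corners [(np.float64(11.7), np.float64(-47.6)), (np.float64(69.6), np.float64(-47.6)), (np.float64(12.2), np.float64(4.9))] shelf end [(np.float64(-82.8), np.float64(-125.7)), (np.float64(70.7), np.float64(-131.0))]
```

```bash
python3 - <<'E'
from h import *
print(robot.spot_in('round_jar','side')[:1],robot.spot_in('beaker','side')[:1],robot.spot_in('spare_cap','side')[:1],robot.spot_in('wrench','side')[:1],robot.spot_in('cell','side')[:1])
print(robot.read_state()['force']); print(robot.finish_job())
E
```

```text
[{'centre': [357.0, 270.0, 40.8], 'confidence': 0.89}] [{'centre': [353.4, -118.0, 51.6], 'confidence': 0.9}] [{'centre': [537.5, -392.0, 23.0], 'confidence': 0.56}] [{'centre': [352.3, 109.0, 9.4], 'confidence': 0.94}] [{'centre': [504.1, 392.0, 31.2], 'confidence': 0.93}]
[ 0.61919933  0.30487294 -0.27036735]
the job is handed in; nothing more can be done
None
```

The square jar now stands last on the right in a packed row of four on the shelf, and I handed the job in at about 29 s of robot time. I set it down gently near the right end. Then I pushed each jar back until the force rose at the upstand, and pushed the whole row left until the force rose to 23 N at the end plate.

Last checks, from the wrist picture:
- **Backs and squareness:** the jar fronts lie at shelf x of about 10.4 to 11.4 mm, against 10 mm if the backs touch the upstand. They form a straight line.
- **Packing:** the edges between jars lie at shelf y of about 194, 135, 61, 10 and -49 mm. These spacings match the jar widths, with no gap showing. jar_bench is centred at about -20 mm, inside its range of -31 to 0.
- **Other things:** all four jars look upright, and the five bystanders were found within about 6 mm of where they started. The arm is clear of everything.

No check failed. The first camera fit of the shelf was about 2 to 4 mm off the wrist-camera and contact measurements, so I relied on contact for the final positions. I did not push the backs again after the leftward push, because the picture showed the row still aligned.

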